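# Set the light and hold a filter up to the inspection camera

## Task

On the light controller, turn the dial until its white pointer line meets the red index mark and leave it there; then lift the orange filter holder out of the rack by its tab. Hold it up to the inspection camera, upright, its glass centred on the lens axis and facing squarely into the lens, 110 mm in front of the lens rim (straight above the red-dotted white target) and keep it still: finish while holding it there in the air. Keep the fingers off the glass discs and leave everything else where it stands.

Things in the scene. Friction and masses are not known exactly. Their poses are not given: they have to be found in the camera images.
- controller: light controller, a black box 110 (x) x 90 (y) x 50 mm high, fixed to the table; origin: centre of its underside; the dial's upright axis goes through the centre of its top. Red index mark on the top, 30 mm from the axis towards the box's -y side; smaller white ticks every 30 degrees from the box's +x side clockwise (from above) to its -x side
- dial (a joint): angle of the dial, rad: 0 when the white pointer line points along the box's +x, growing clockwise seen from above (pi/2 = 1.571: pointer at the red mark); travel 0 to pi. It starts 0.7 to 1.4 rad short of the mark. Stiff (0.03 N m), stays where it is left
- dial_grip (a point): on the dial's axis where the TCP may grip, 77 mm above the table (27 above the box top). The dial: black disc of 42 mm diameter, top 7 mm above the box, carrying a black grip bar 40 mm long, 12 mm thick, top 33 mm above the box. A white pointer line runs on the bar from the axis to the pointing end; point x axis: the pointer's direction
- index_mark (a point): centre of the red index mark on top of the controller
- rack: filter rack, fixed: aluminium base 60 (x) x 200 (y) x 10 mm high, two black rails along y forming a groove 9.5 mm wide (floor 10 mm, rail tops 28 mm above the table). Three filter holders stand in it in a row about 58 mm apart, in any order, their axes parallel to the rack's (faces to its +x and -x). Origin: centre of the underside
- orange_holder: orange filter holder: black upright plate 44 wide (its y) x 8 thick (its x) x 54 mm high (z); in it the orange glass disc of 28 mm diameter, centred 34 mm above the foot, 1 mm proud on each face; on its top edge the orange finger tab 12 thick (x) x 24 wide (y), from 54 to 84 mm above the foot. About 70 g. Origin: centre of its foot. The one to present
- orange_glass: the orange glass disc, 28 mm diameter, of the orange holder; origin at its centre, 34 mm above the holder's foot; axes as the holder's (disc axis is x)
- green_holder: green filter holder: black upright plate 44 wide (its y) x 8 thick (its x) x 54 mm high (z); in it the green glass disc of 28 mm diameter, centred 34 mm above the foot, 1 mm proud on each face; on its top edge the green finger tab 12 thick (x) x 24 wide (y), from 54 to 84 mm above the foot. About 70 g. Origin: centre of its foot. Stays in the rack
- green_glass: the green holder's glass disc; origin at its centre
- blue_holder: blue filter holder: black upright plate 44 wide (its y) x 8 thick (its x) x 54 mm high (z); in it the blue glass disc of 28 mm diameter, centred 34 mm above the foot, 1 mm proud on each face; on its top edge the blue finger tab 12 thick (x) x 24 wide (y), from 54 to 84 mm above the foot. About 70 g. Origin: centre of its foot. Stays in the rack
- blue_glass: the blue holder's glass disc; origin at its centre
- camera: inspection camera on a stand, fixed: black foot 120 x 100 mm, aluminium post 252 mm high, horizontal black camera, white-faced ring light of 64 mm diameter round the lens front. It looks along its own -x, axis 200 mm above the table; a flat steel strip on the table below the axis ends in a round white target (red dot). Origin on the table; lens rim at x = -160 mm
- lens_front (a point): centre of the lens rim (front of the ring light), 200 mm above the table
- view_point (a point): where the glass centre must be held: on the lens axis, 110 mm in front of the lens rim, 200 mm above the table, straight above the red dot of the white target; axes as the camera's (x is the lens axis, pointing back towards the camera)
- screwdriver: bystander: screwdriver lying on the table behind the rack, about 200 mm long
- wrench: bystander: steel wrench lying flat on the table on the right of the rack
- jar: bystander: jar with a blue lid, 56 mm diameter, 75 mm high
- post: bystander: steel optical post 75 mm high on a 40 mm round foot
Not all that is in view belongs to the job. What is shaped like the orange_holder but pink or yellow is not meant.

How it is judged:
On the way, in this order (a step that is already met when the one before it is completed fails the run):
1. the dial stands at the red mark (within 0.14 rad) and the fingers are off it (value of joint dial between 1.43 and 1.71 rad and contact force between the fingers and controller below 0.2 N), for 0.2 s.
2. the orange holder is lifted clear of the rack in the fingers (height (world z) of orange_holder above 0.045 m and contact force between the fingers and orange_holder above 1 N), for 0.2 s.
At the end, for the whole second after the job is handed in: fingers hold the orange holder still in free air: glass centre within 15 mm sideways and in height, 20 mm along the axis, of the view point; tab up within 0.16 rad, face square to the lens within 0.17 rad; dial within 0.14 rad of the mark; other holders moved under 20 mm (x of orange_glass in the frame of view_point between -0.02 and 0.02 m and y of orange_glass in the frame of view_point between -0.015 and 0.015 m and z of orange_glass in the frame of view_point between -0.015 and 0.015 m and angle between orange_holder's own z axis and vertical below 0.16 rad and angle between the x axis of orange_holder and the x axis of camera, either way round below 0.17 rad and contact force between the fingers and orange_holder above 1 N and contact force between orange_holder and camera below 0.1 N and linear speed of orange_holder below 0.03 m/s and value of joint dial between 1.43 and 1.71 rad and distance of each of green_holder, blue_holder from where it was at the start of the episode below 0.02 m); the arm keeps its last pose, push and grip.
It fails at once if the fingers touch a glass disc (contact force between the fingers and orange_glass above 0.5 N or contact force between the fingers and green_glass above 0.5 N or contact force between the fingers and blue_glass above 0.5 N).
It fails at once if another holder or a bystander is moved over 25 mm (distance of any of green_holder, blue_holder, screwdriver, wrench, jar, post from where it was at the start of the episode above 0.025 m).
It also fails if it takes over 48 s, if anything falls off the work surface, if the arm or the gripper's body presses on something with over 40 N, if the wrist force passes 120 N, or if a joint passes its speed limit or range.

## Robot

A 6-joint arm with a two-finger parallel gripper is mounted at the origin on the work surface. World frame = base frame: x ahead of the robot, y to its left, z up, the work surface at z = 0. Lengths are in m, angles in rad, forces in N, time in s.
With the tool pointing down it reaches from about 0.35 to 1 m from the base axis. Payload 7.1 kg.
Tool frame: the origin (TCP) lies between the finger pads, 19 mm behind the fingertips; this is the grasp point; z points along the fingers, y is the line along which they close (so a half turn about z gives the same grasp; the last joint's range is limited). The gripper opens to 85 mm and grips with 20 to 120 N. Pads are 22 mm wide; open, the fingers measure 114 mm over their backs; the gripper's body (76 mm by 85 mm) begins 54 mm behind the grasp point. The pads swing forward as they close: fully open they stand 13 mm farther back than shut.
Start: joints at [-1.332, 0.423, 1.63, -0, 1.089, -0.019], TCP at [0.159, -0.604, 0.25] pointing down, gripper open.
Joint ranges: [-3, 3], [-0.9, 2.11], [0.09, 2.58], [-1.31, 4.45], [0.11, 2.69], [-2.54, 2.54]. Speed limits (rad/s): [2.39, 2.39, 3.01, 3.14, 3.14, 3.14].

## Interface

Orientations are given as a rotation vector (axis times angle).
In Python, from cell import arm gives the robot as it stands. Calls block until the motion is done:
- arm.move_to(position, orientation): joint-space move of the TCP to a pose.
- arm.line_to(position, attitude=None, velocity=0.15, until_force=None): straight line of the TCP; attitude=None keeps the orientation; velocity is the mean speed in m/s. With until_force (N) it stops when the force on the tool has changed by that much, and returns True; else False.
- arm.goto_joints(angles): joint-space move.
- arm.command_gripper(opening, f_grip=None): finger opening in m; f_grip is the grip in N (None keeps the last); returns when the fingers have stopped.
- arm.dwell(seconds).
- arm.ik(position, orientation): joint angles nearest the present ones, or None.
- arm.state(): the state.
- arm.read_camera(name): name is "scene" or "top" or "wrist"; returns the picture (480x640x3 uint8, red, green, blue); there is no depth.
- arm.camera_info(name): a dict with "camera_matrix" (3x3 intrinsics, pixels), "T" (4x4, takes a point from camera to world coordinates); the wrist camera has in their place "mount" (4x4, takes a point from camera to tool coordinates, whose origin is the TCP and whose axes are the flange's). Camera axes: x right, y down, z forward; pixel columns grow to the right and rows downward; lengths in m; the calibration is good to about 2 mm. A picture is of the moment at which its call begins: read the wrist's pose just before it. camera_info takes no time and is no camera call.
A pose or a line that the arm cannot do raises arm.MotionError and nothing moves.
- arm.close_job(): hands the job in; it is judged then, once.
Trained networks look in the newest picture that a camera, given by its name, has taken for a name from the list of things; names that differ only in an ending like _2 or _b are one class to them, and where a whole thing is asked for, a point or a joint stands for the part that bears it (a point fixed in the world has none). Each returns a list of dicts, best first, with "confidence" (0 to 1); they miss things now and then, are a little off and sometimes report something else, mostly with a low value. They report only what shows in the picture. A call takes as long as a camera call. They do not tell look-alikes from the thing itself.
- arm.find_in(camera, label): "location" ([column, row] in pixels, amid what is visible of it).
- arm.masks_of(camera, label): "pixels" (480x640 bool, what is visible of it) and "location" ([column, row] in pixels, amid what is visible of it).
- arm.place_of(camera, label): "location" ([column, row] in pixels: a listed point, or the origin of a listed thing).
The state is a dict: "time": time; "qpos": joint angles; "joint_vel": joint speeds; "joint_efforts": joint torques, N m; "tool_pos": TCP position; "ee_rot": TCP orientation; "ft_force": force on the tool from outside, world axes, zero at the start; "moment": the same for the moment, N m; "width": finger opening in m; "finger_force": force on a finger pad.
Only numpy, scipy, OpenCV 4.12 (cv2) and the standard library are available. Lean on these libraries where they do the work, as an engineer would, in place of code of your own. Each camera call takes 0.05 s, during which the arm holds its last target. There are 200 camera calls.

## Working session

There is one attempt and no reset: what is moved stays moved. The work goes in short steps, each a Python script; the robot and the scene stay as the last script left them, time stands still between calls to the robot, and variables do not carry over. Pictures are saved under pics/ and viewed, at most 10 in all, crops included, and the job is handed in when it is done.

```bash
mkdir -p pics; cat > h.py <<'E'
import numpy as np, cv2
from cell import arm
from scipy.spatial.transform import Rotation as R
def save(cam,n):
    im=arm.read_camera(cam); cv2.imwrite(f'pics/{n}.png',im[:,:,::-1]); return im
def cam(name):
    c=arm.camera_info(name); K=np.array(c["camera_matrix"])
    if name=="wrist":
        s=arm.state(); T=np.eye(4); T[:3,:3]=R.from_rotvec(s["ee_rot"]).as_matrix(); T[:3,3]=s["tool_pos"]
        return K,T@np.array(c["mount"])
    return K,np.array(c["T"])
def onz(K,T,px,z):
    d=T[:3,:3]@np.linalg.solve(K,[px[0],px[1],1]); o=T[:3,3]
    return o+d*(z-o[2])/d[2]
def proj(K,T,p):
    q=K@(T[:3,:3].T@(np.array(p)-T[:3,3])); return q[:2]/q[2]
E
python3 - <<'E'
from h import *
np.set_printoptions(precision=4,suppress=True)
Z=dict(controller=0,dial_grip=.077,index_mark=.05,rack=0,orange_holder=.01,orange_glass=.044,green_glass=.044,blue_glass=.044,camera=0,lens_front=.2,view_point=.2,jar=0,post=0,screwdriver=0,wrench=0)
for c in("top","scene"):
    save(c,c+"0"); K,T=cam(c); print(c,T[:3,3])
    for n,z in Z.items():
        r=arm.place_of(c,n)
        print(n,[(np.round(x["confidence"],2),np.round(x["location"]),onz(K,T,x["location"],z)[:2]) for x in r[:3]])
print(arm.state()["time"])
E
```

```text
top [ 0.4599 -0.0071  1.1566]
controller [(np.float64(0.79), array([306., 274.]), array([0.4593, 0.0031])), (np.float64(0.3), array([213., 256.]), array([0.5055, 0.2441]))]
dial_grip [(np.float64(0.53), array([304., 274.]), array([0.4577, 0.0079]))]
index_mark [(np.float64(0.76), array([320., 277.]), array([ 0.4519, -0.0316]))]
rack [(np.float64(0.67), array([412., 242.]), array([ 0.5384, -0.2713])), (np.float64(0.21), array([161., 244.]), array([0.5398, 0.3792]))]
orange_holder [(np.float64(0.67), array([434., 235.]), array([ 0.555 , -0.3277])), (np.float64(0.49), array([437., 202.]), array([ 0.6423, -0.3389])), (np.float64(0.47), array([470., 240.]), array([ 0.5434, -0.4189]))]
orange_glass [(np.float64(0.47), array([438., 197.]), array([ 0.6491, -0.332 ]))]
green_glass []
blue_glass []
camera [(np.float64(0.56), array([128., 237.]), array([0.5573, 0.4628]))]
lens_front [(np.float64(0.8), array([162., 246.]), array([0.5201, 0.3082])), (np.float64(0.46), array([318., 276.]), array([ 0.4551, -0.0251]))]
view_point [(np.float64(0.96), array([211., 256.]), array([0.4977, 0.2045]))]
jar
[... 1343 characters left out ...]
 array([ 0.7953, -0.149 ]))]
camera [(np.float64(0.81), array([488., 264.]), array([0.5535, 0.4805])), (np.float64(0.46), array([260., 362.]), array([ 0.7581, -0.1468]))]
lens_front [(np.float64(0.61), array([433., 199.]), array([0.5278, 0.3041]))]
view_point [(np.float64(0.66), array([218., 280.]), array([ 0.738 , -0.2088]))]
jar [(np.float64(0.97), array([420., 227.]), array([0.3375, 0.3849]))]
post [(np.float64(0.81), array([369., 323.]), array([0.6983, 0.1027]))]
screwdriver [(np.float64(0.79), array([261., 361.]), array([ 0.7558, -0.1461]))]
wrench [(np.float64(0.91), array([116., 278.]), array([ 0.4061, -0.4625])), (np.float64(0.25), array([290., 250.]), array([ 0.3725, -0.0161]))]
1.6
```

View pics/top0.png

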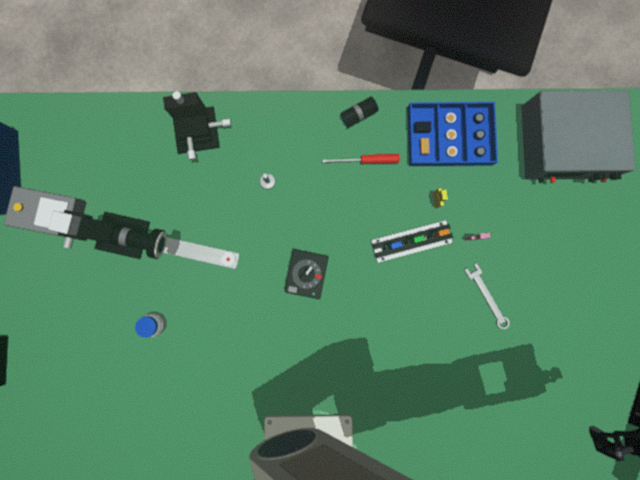

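View pics/scene0.png

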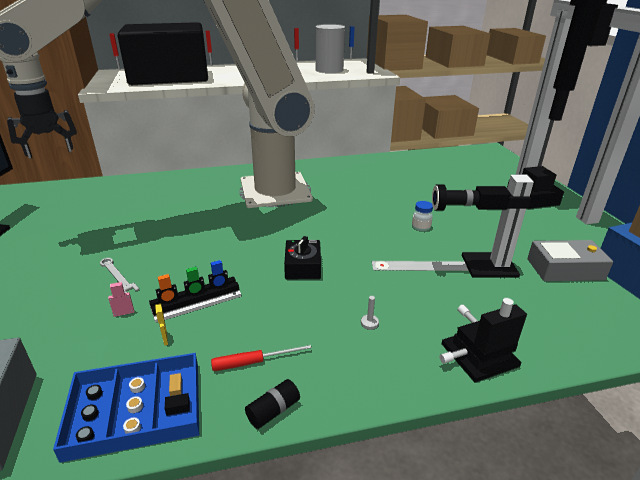

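The top view shows the orange tab at the right end of the rack, about (444,233). The dial is at about (306,272) with its red mark to the right at about (320,277). The white target is near (228,259). The pink (480,237) and yellow (440,197) decoys stand outside the rack. Next I'll take closer wrist views.

```bash
python3 - <<'E'
from h import *
np.set_printoptions(precision=4,suppress=True)
print(np.array(arm.camera_info("wrist")["mount"]),arm.camera_info("wrist")["camera_matrix"][0])
def down(yaw): # tool x axis at yaw
    c,s=np.cos(yaw),np.sin(yaw); return R.from_matrix(np.array([[c,s,0],[s,-c,0],[0,0,-1]])).as_rotvec()
s=arm.state(); print(R.from_rotvec(s["ee_rot"]).as_matrix())
m=R.from_rotvec(s["ee_rot"]).as_matrix(); yaw=np.arctan2(m[1,0],m[0,0]); print(yaw)
mt=np.array(arm.camera_info("wrist")["mount"])
def look(p,h,n,labels):
    off=(m@mt[:3,3]); pos=np.array([p[0]-off[0],p[1]-off[1],h])
    arm.move_to(pos,s["ee_rot"])
    K,T=cam("wrist"); save("wrist",n)
    for l,z in labels.items():
        print(l,[(np.round(x["confidence"],2),np.round(x["location"]),onz(K,T,x["location"],z)[:2]) for x in arm.place_of("wrist",l)[:3]])
    np.savez(n,K=K,T=T)
look((.545,-.28),.3,"w_rack",dict(rack=0,orange_holder=.01,green_holder=.01,blue_holder=.01))
look((.456,.005),.3,"w_dial",dict(controller=0,dial_grip=.077,index_mark=.05))
print(arm.state()["time"],arm.state()["qpos"])
E
python3 -c "
import cv2,numpy as np
cv2.imwrite('pics/both.png',cv2.resize(np.vstack([cv2.imread('pics/w_rack.png'),cv2.imread('pics/w_dial.png')]),(400*1,600)))"
```

```text
[[-0.     -0.9526 -0.3041  0.0771]
 [ 1.      0.0003 -0.0009 -0.0016]
 [ 0.001  -0.3041  0.9526 -0.124 ]
 [ 0.      0.      0.      1.    ]] [421.9981   0.     321.1905]
[[ 0.967   0.2549 -0.    ]
 [ 0.2549 -0.967   0.    ]
 [-0.     -0.     -1.    ]]
0.25778305674169283
rack [(np.float64(0.9), array([310., 109.]), array([ 0.5407, -0.2708])), (np.float64(0.58), array([ 10., 138.]), array([0.4393, 0.0068]))]
orange_holder [(np.float64(0.88), array([410.,  11.]), array([ 0.6424, -0.3352])), (np.float64(0.61), array([470., 148.]), array([ 0.5453, -0.428 ])), (np.float64(0.58), array([372., 110.]), array([ 0.5548, -0.3273]))]
green_holder [(np.float64(0.9), array([306., 105.]), array([ 0.5426, -0.266 ])), (np.float64(0.38), array([244., 108.]), array([ 0.5262, -0.211 ]))]
blue_holder []
controller [(np.float64(0.92), array([326., 107.]), array([0.4592, 0.0001]))]
dial_grip [(np.float64(0.85), array([320., 108.]), array([0.4568, 0.0057])), (np.float64(0.37), array([326., 105.]), array([0.4596, 0.0014]))]
index_mark []
4.8 [-0.0752 -0.0202  2.0721 -0.0001  1.0897  1.2394]
```

View pics/w_dial.png

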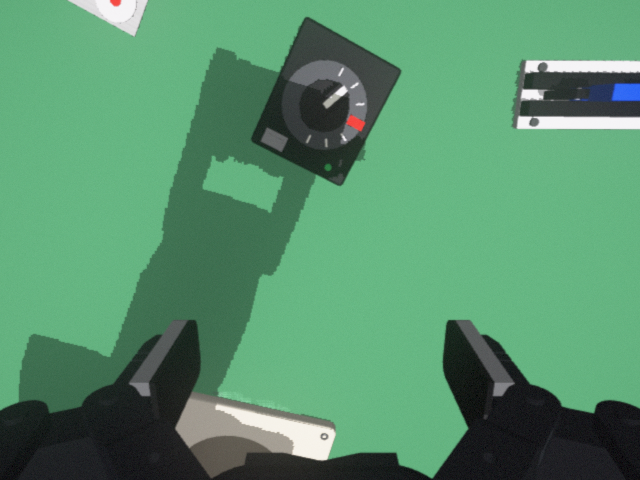

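View pics/w_rack.png

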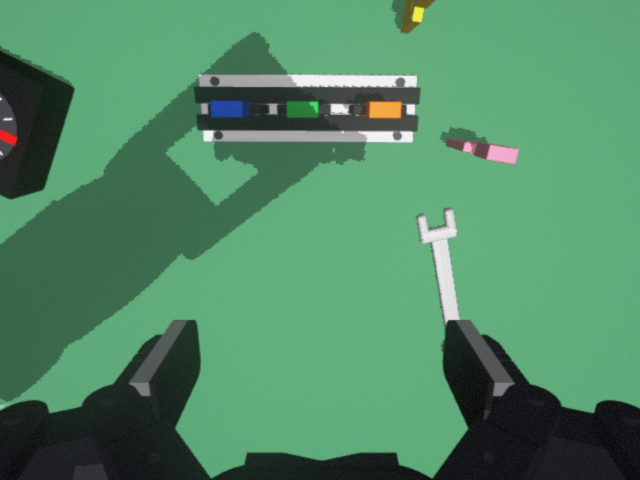

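The dial close-up shows the pointer line running from (325,105) to (346,90), the red mark at (356,124) and the box corners. The rack close-up shows the tabs as blue (228,109), green (302,109) and orange (385,110). I'll now extract the geometry and look at the target strip.

```bash
cat >> h.py <<'E'
def down(yaw):
    c,s=np.cos(yaw),np.sin(yaw); return R.from_matrix(np.array([[c,s,0],[s,-c,0],[0,0,-1]])).as_rotvec()
def cent(mask):
    n,l,st,ce=cv2.connectedComponentsWithStats(mask.astype(np.uint8)); k=1+np.argmax(st[1:,4]); return ce[k],l==k
def hsv(im): return np.moveaxis(cv2.cvtColor(im,cv2.COLOR_RGB2HSV).astype(int),2,0)
def dial(im,K,T,roi,axis=None):
    """pointer & red mark angles; axis world xy"""
    x0,x1,y0,y1=roi; sub=np.zeros(im.shape[:2],bool); sub[y0:y1,x0:x1]=1
    h,s,v=hsv(im)
    red,_=cent(sub&((h<8)|(h>172))&(s>150)&(v>120)); w,wm=cent(sub&(s<60)&(v>130))
    pts=np.argwhere(wm)[:,::-1].astype(float); P=np.array([onz(K,T,p,.083)[:2] for p in pts])
    c=P.mean(0); u=np.linalg.svd(P-c)[2][0]; return onz(K,T,red,.05)[:2],c,u,len(P),w
E
python3 - <<'E'
from h import *
np.set_printoptions(precision=4,suppress=True)
im=cv2.imread('pics/w_dial.png')[:,:,::-1].copy(); d=np.load('w_dial.npz'); K,T=d['K'],d['T']
red,c,u,n,w=dial(im,K,T,(295,370,70,145)); print("red",red,"ptr",c,u,n,w)
C=np.array([onz(K,T,p,.05)[:2] for p in [(307,18),(400,71),(341,184),(252,140)]]); print(C,C.mean(0),np.linalg.norm(C-np.roll(C,1,0),axis=1))
ax=C.mean(0)
e=red-ax; print("red rel",np.linalg.norm(e),np.degrees(np.arctan2(e[1],e[0])), "ptr rel",c-ax,np.degrees(np.arctan2(*(c-ax)[::-1])),"u",np.degrees(np.arctan2(u[1],u[0])))
im=cv2.imread('pics/w_rack.png')[:,:,::-1].copy(); d=np.load('w_rack.npz'); K,T=d['K'],d['T']
h,s,v=hsv(im); sub=np.zeros(h.shape,bool); sub[85:135,195:420]=1
for nm,(a,b) in dict(blue=(105,130),green=(50,75),orange=(8,20)).items():
    ce,m=cent(sub&(h>=a)&(h<=b)&(s>150)&(v>90)); q=np.argwhere(m); lo,hi=q.min(0),q.max(0)+1
    print(nm,ce,lo,hi,*[onz(K,T,p,.094)[:2] for p in [ce,(lo[1],ce[1]),(hi[1],ce[1]),(ce[0],lo[0]),(ce[0],hi[0])]])
s=arm.state(); m=R.from_rotvec(down(0)).as_matrix(); off=m@np.array(arm.camera_info("wrist")["mount"])[:3,3]
arm.move_to([.49-off[0],.2-off[1],.3],down(0))
save("wrist","w_tgt"); K,T=cam("wrist"); np.savez("w_tgt",K=K,T=T)
for l,z in dict(view_point=.2,lens_front=.2,camera=0).items():
    print(l,[(np.round(x["confidence"],2),np.round(x["location"]),onz(K,T,x["location"],z)[:2]) for x in arm.place_of("wrist",l)[:3]])
E
```

```text
red [ 0.4526 -0.0268] ptr [ 0.4681 -0.0039] [-0.806  0.592] 206 [335.8107  95.8058]
[[ 0.5199  0.033 ]
 [ 0.5014 -0.0508]
 [ 0.3988 -0.0289]
 [ 0.416   0.0558]] [0.459  0.0023] [0.1064 0.0858 0.1049 0.0864]
red rel 0.029757787920211175 -102.43894630612424 ptr rel [ 0.0091 -0.0062] -34.0366887088195 u 143.70335859552677
blue [226.6612 108.5743] [100 210] [118 244] [ 0.5259 -0.2126] [ 0.5227 -0.2006] [ 0.5292 -0.2251] [ 0.5318 -0.2114] [ 0.5192 -0.2138]
green [302.1252 108.9245] [101 287] [118 319] [ 0.5399 -0.267 ] [ 0.5371 -0.2561] [ 0.5431 -0.2792] [ 0.5454 -0.2657] [ 0.5336 -0.2686]
orange [384.4823 109.136 ] [101 367] [119 402] [ 0.5554 -0.3264] [ 0.5521 -0.3138] [ 0.5587 -0.3391] [ 0.5609 -0.3247] [ 0.5486 -0.3286]
view_point [(np.float64(0.97), array([308.,  85.]), array([0.5004, 0.2053]))]
lens_front [(np.float64(0.86), array([87., 31.]), array([0.5245, 0.3112]))]
camera [(np.float64(0.3), array([86., 36.]), array([0.5521, 0.4138]))]
```

View pics/w_tgt.png

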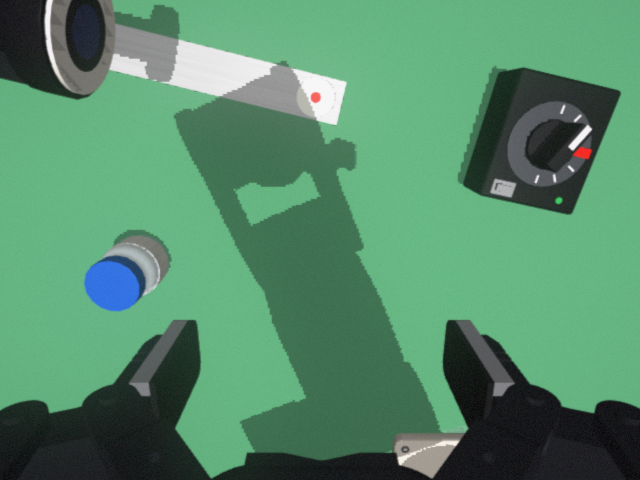

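The target view shows the red dot at (316,97). The strip edges run from (115,24) to (346,82) and from (112,68) to (335,125). The pointer is 1.15 rad short of the mark, which is consistent with the spec, so I'll turn the dial.

```bash
python3 - <<'E'
from h import *
np.set_printoptions(precision=4,suppress=True)
d=np.load('w_tgt.npz'); K,T=d['K'],d['T']
print("dot",onz(K,T,(316,97),0)[:2])
for a,b in [((115,24),(346,82)),((112,68),(335,125))]:
    p=onz(K,T,a,.002)-onz(K,T,b,.002); print(np.degrees(np.arctan2(p[1],p[0])))
ax=[.459,.0023]; y0=np.radians(143.7); turn=np.radians(66.1)
arm.command_gripper(.05,40)
arm.move_to([*ax,.14],down(y0)); print(arm.state()["qpos"])
arm.line_to([*ax,.080],velocity=.1)
arm.command_gripper(0,40); s=arm.state(); print("w",s["width"],s["finger_force"],s["ft_force"])
q=np.array(s["qpos"]); q[5]+=turn; arm.goto_joints(q)
s=arm.state(); print(s["width"],s["moment"],s["qpos"]-q,s["ft_force"])
arm.command_gripper(.05); arm.line_to([*ax,.15],velocity=.15)
off=R.from_rotvec(down(np.radians(14.8))).as_matrix()@np.array(arm.camera_info("wrist")["mount"])[:3,3]
arm.move_to([ax[0]-off[0],ax[1]-off[1],.3],down(np.radians(14.8)))
im=save("wrist","w_dial2"); K,T=cam("wrist"); np.savez("w_dial2",K=K,T=T)
red,c,u,n,w=dial(im,K,T,(275,390,50,165)); print("red",red,"ptr",c,u,n,w,np.degrees(np.arctan2(u[1],u[0])),np.degrees(np.arctan2(*(c-ax)[::-1])),arm.state()["time"])
E
python3 -c "
import cv2
cv2.imwrite('pics/d2c.png',cv2.resize(cv2.imread('pics/w_dial2.png')[0:200,220:440],None,fx=2.5,fy=2.5))"
```

```text
dot [0.499  0.2038]
76.79782028240956
76.1622409691574
[-0.0206  0.3614  2.0642  0.      0.7157 -0.9577]
w 0.011205044185418265 41.222432255744934 [-0.9551 -1.1676  5.2534]
0.010916587598017077 [ 0.6095 -0.6674 -0.0482] [ 0.0005  0.0002 -0.0011  0.001  -0.0019  0.0001] [ 4.6052  4.0259 -7.2137]
red [ 0.4525 -0.0267] ptr [ 0.4566 -0.0072] [0.2213 0.9752] 181 [333.2818 110.6961] 77.21249621037049 -103.98703613000124 13.15
```

View pics/d2c.png

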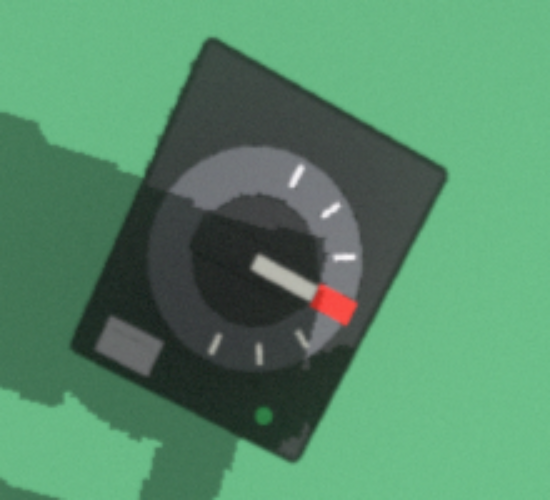

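The dial stands at the mark: the pointer is at -102.8° against -102.4° for the red mark. Next I'll lift the orange holder.

```bash
python3 - <<'E'
from h import *
np.set_printoptions(precision=4,suppress=True)
p=[.5555,-.3272]; yw=np.radians(104.5)
arm.command_gripper(.045,50)
arm.move_to([*p,.17],down(yw)); print(arm.state()["qpos"])
print(arm.line_to([*p,.085],velocity=.1,until_force=15), arm.state()["tool_pos"])
arm.command_gripper(0,50); s=arm.state(); print("w",s["width"],s["finger_force"],s["ft_force"])
arm.line_to([*p,.27],velocity=.12); s=arm.state(); print("w",s["width"],s["finger_force"],s["ft_force"])
a=np.radians(76.5); V=np.array([.499,.204]); pre=V-.05*np.array([np.cos(a),np.sin(a)]); yv=yw+np.radians(76.5-14.5)
arm.move_to([*pre,.26],down(yv)); arm.line_to([*V,.241],velocity=.06)
arm.dwell(.3)
for c in("top","scene"):
    save(c,c+"1"); K,T=cam(c)
    for l in("orange_glass","orange_holder","view_point"): print(c,l,[(np.round(x["confidence"],2),np.round(x["location"]),onz(K,T,x["location"],.166 if "hold" in l else .2)[:2]) for x in arm.place_of(c,l)[:3]])
    print("expected",proj(K,T,[*V,.2]))
save("wrist","w_end"); s=arm.state(); print(s["tool_pos"],s["width"],s["finger_force"],s["time"],s["qpos"])
E
python3 -c "
import cv2
cv2.imwrite('pics/s1c.png',cv2.resize(cv2.imread('pics/scene1.png')[120:340,130:530],None,fx=2,fy=2))"
```

```text
[-0.5502  0.5444  1.6371  0.0001  0.96   -0.8032]
False [ 0.556  -0.3275  0.0856]
w 0.011014372030262667 49.27802503108978 [-0.4827  0.8975  5.5591]
w 0.011537537011318728 48.89038860797882 [-0.1909  0.2734 -1.7873]
top orange_glass [(np.float64(0.48), array([438., 196.]), array([ 0.6245, -0.2845]))]
top orange_holder [(np.float64(0.49), array([432., 200.]), array([ 0.6205, -0.2829])), (np.float64(0.49), array([470., 240.]), array([ 0.5301, -0.3632])), (np.float64(0.38), array([210., 258.]), array([0.4968, 0.2129]))]
top view_point [(np.float64(0.65), array([214., 256.]), array([0.4995, 0.1981])), (np.float64(0.35), array([305., 273.]), array([0.4607, 0.0034])), (np.float64(0.26), array([415., 243.]), array([ 0.5222, -0.2328]))]
expected [211.0498 255.8716]
scene orange_glass [(np.float64(0.61), array([121., 299.]), array([ 0.754, -0.371])), (np.float64(0.46), array([385., 196.]), array([0.4911, 0.198 ]))]
scene orange_holder [(np.float64(0.75), array([390., 210.]), array([0.5009, 0.2094])), (np.float64(0.68), array([164., 338.]), array([ 0.8273, -0.3036])), (np.float64(0.64), array([122., 312.]), array([ 0.7469, -0.3772]))]
scene view_point []
expected [388.4572 197.4301]
[0.499 0.204 0.241] 0.010654365679736998 48.87311518192291 21.7917 [ 0.366   0.3091  1.8279 -0.      1.0046 -0.9692]
```

View pics/s1c.png

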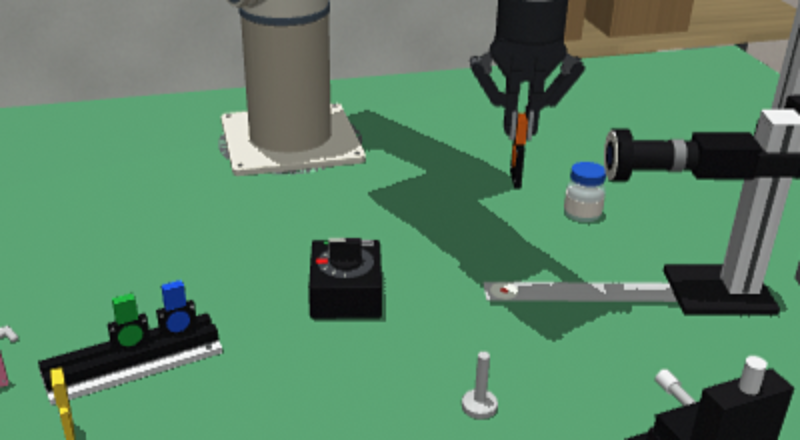

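View pics/w_end.png

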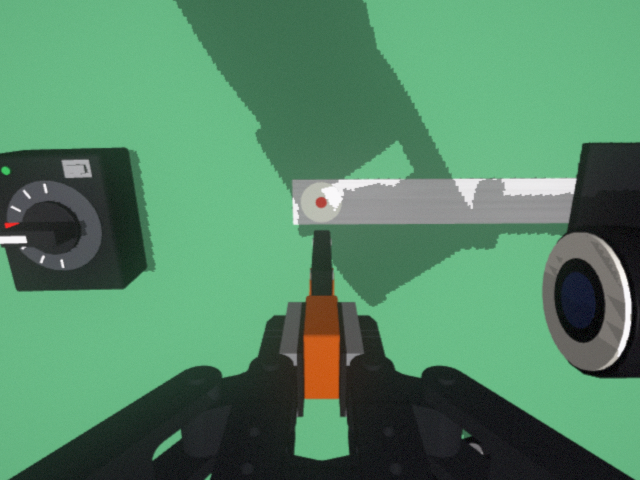

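The views show the orange holder upright between the pads. It is above the dot (wrist view, column 320), and its glass is within a few pixels of the expected (388,197) in the scene picture. Green and blue are still in the rack and the pointer is still on the mark, so I'm handing in.

```bash
python3 -c "
from cell import arm
print(arm.close_job())"
```

```text
the job is handed in; nothing more can be done
None
```

I turned the dial to the red mark and handed the job in with the orange holder held still and upright at the view point, facing the lens; no verdict was returned.

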